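# Lock the tile jig's fence with its thumbscrew

### The job

Slide the aluminium fence of the tile-cutting jig along its channel, gently, home against the end stop so that its hole lies over the hole in the jig. Then take the thumbscrew from its wooden rest block, put it down through both holes, feel with light pressure for the slot below until its flange sits flush on the fence, and turn its wings until they lie across the jig, which locks it; never force it. Let go of it, and leave the cup, the bowl and the loose tiles where they stand.

Things in the scene. Friction and masses are not known exactly. Their poses are not given: they have to be found in the camera images.
- jig: Fixed wooden tile-cutting jig, 210 x 90 mm, top 30 mm high. Origin on the worktop under its hole; x along the channel from end stop to open end, y across the jig, z up; reaches 55 mm to -x and 155 mm to +x. Dark rails, 7 mm high, inner faces 43 mm apart, guide the fence. The dark end stop, 14 mm high, has its face at x -40 mm.
- jig_hole (a point): Centre of the jig's round hole (22.5 mm across, 12 mm deep), at the board's top face; axes as the jig. Under the hole lies a 6 mm lock plate, stiff, with a through slot 22 x 10 mm centred on the hole; the slot's long way lies up to 0.9 rad either side of the jig's x (not measured, to be felt). Below it is a hollow where the screw's lug can turn.
- fence_hole (a point): Centre of the 23.5 mm hole in the loose aluminium fence (0.2 to 0.42 kg), at its underside, which lies on the board. A flat bar 120 x 40 x 10 mm in the channel, axes as the jig: it reaches 40 mm to -x of the hole (this end meets the stop) and 80 mm to +x. At first 35 to 60 mm to +x of the jig's hole; against the stop, right above it.
- fence_plate (a point): Centre of the upright plate on the fence's +x end: 10 mm thick along x, 80 mm wide along y, 45 mm high along z; 75 mm ahead of the fence's hole, 32.5 mm above the fence's underside. Good to pinch from above across its thickness, or to push.
- thumbscrew_center (a point): Thumbscrew, 67 mm tall, 0.1 kg; point half-way up; z up, x along the wings. Lug 19 (x) x 7 mm, z -33.5 to -26.5 mm; neck 7 mm thick to z -17.5; pin 20 mm thick to z 2.5; flange 34 mm to z 7.5; blue wing 40 (x) x 9 mm thick to z 33.5: pinch it from above. It hangs by its flange in the rest block. With the flange on the fence the lug, 1 mm under the lock plate, can turn.
- rest_block: Fixed wooden block 64 x 64 x 44 mm with an upright 22.5 mm hole in which the thumbscrew hangs; origin under its centre.
- pinch_cup: Grey clay cup, 66 mm across and 59 mm high, on the banding wheel; origin under its centre.
- small_bowl: White bowl, 91 mm across and 36 mm high, at the back of the worktop; origin under its centre.
- test_tile_1: Glaze test tile with a blue-green face, 62 x 40 x 9 mm, lying at the back of the worktop; origin under its centre.
- test_tile_2: Glaze test tile with a rust-orange face, 62 x 40 x 9 mm, lying at the back of the worktop; origin under its centre.
Mind the look-alikes: they are no part of the job. What is shaped like the part that bears thumbscrew_center but turquoise is not meant. There is more than one size of the part that bears fence_hole; the job needs the larger.

How it is judged:
By the outcome, as a careful person would: the job done as asked, in the order asked, and still so for the second after the job is handed in, with the robot touching nothing.
It also fails if it takes over 72 s, if anything falls off the work surface, if the arm or the gripper's body presses on something with over 40 N, if the wrist force passes 120 N, or if a joint passes its speed limit or range.

### The arm

A 7-joint arm with a two-finger parallel gripper is mounted at the origin on a cart in front of the work surface, level with it; the furniture and walls round the work are solid. World frame = base frame: x ahead of the robot, y to its left, z up, the work surface at z = 0. Lengths are in m, angles in rad, forces in N, time in s.
With the tool pointing down it reaches from about 0.35 to 0.9 m from the base axis. Payload 8.1 kg.
Tool frame: the origin (TCP) lies at the very end of the fingers, on their centre line; the grasp point (between the pads) lies 19 mm behind it; y points along the fingers, x is the direction in which the jaws open and shut, and the axes are right-handed (so a half turn about y gives the same grasp; the last joint's range is limited). The gripper opens to 92 mm and grips with 3 to 60 N. Pads are 19 mm wide; open, the fingers measure 130 mm over their backs; the gripper's body (75 mm by 190 mm) begins 47 mm behind the grasp point.
Start: joints at [0.999, 0.434, 0.025, 1.573, -0.012, 1.134, -0.075], TCP at [0.282, -0.558, 0.195] pointing down, gripper open.
Joint ranges: [-2.62, 2.62], [-0.44, 2.09], [-1.27, 1.32], [0.08, 2.57], [-1.32, 4.46], [0.12, 2], [-2.74, 2.74]. Speed limits (rad/s): [2.22, 2.22, 3.01, 3.01, 3.14, 3.14, 3.14].

### API

Orientations are given as a rotation vector (axis times angle).
In Python, from cell import arm, imaging gives the robot as it stands. The module is installed in compiled form; this text tells all that it offers.
- The arm moves only by the tool send_rows, never from a script. Its argument "steps" is a list of rows, each a list of 5 numbers: the opening, from 0 (shut) to 1 (fully open), then the shift along the tool's x, y, z in cm, then the turn about the tool's y in rad. In form: [[jaw, x, y, z, roll], ...]. A call has 1 to 20 rows; each row is the pose to reach, as a shift and turn from the pose commanded when the call began, along the tool's axes at that moment; what a row does not reach only later rows make up. A row lasts 1/8 s, in which the tool goes at most 62.5 mm and 10.7 degrees, less where a joint would pass 70% of its speed; a pose out of reach is approached as far as the arm can. A call with a gripper value outside its range is refused whole. The fingers move at their own pace and stop on an object; "squeeze" is the grip in N (left out, the last holds). Time passes only in rows, so rows that repeat a pose let the fingers close. It gives the time, the measured TCP pose, the force and the opening at its end, in the units of the state.
- arm.observe(): the state, without advancing time (a new reading comes with each control period).
- imaging.get_image(name): name is "scene" or "top" or "wrist"; returns the picture (384x512x3 uint8, blue, green, red); there is no depth.
- imaging.camera_params(name): a dict with "camera_matrix" (3x3 intrinsics, pixels), "position" and "orientation" of the camera in the world; the wrist camera has in their place "mount" (4x4, takes a point from camera to tool coordinates, whose origin is the TCP and whose axes are the tool frame's). Camera axes: x right, y down, z forward; pixel columns grow to the right and rows downward; lengths in m; the calibration is good to about 2 mm. A picture is of the moment at which its call begins: read the wrist's pose just before it. camera_params takes no time and is no camera call.
- arm.sign_off(): hands the job in, once; it reports no verdict.
The state is a dict: "clock": time; "joints": joint angles; "dq": joint speeds; "joint_efforts": joint torques, N m; "position": TCP position; "ee_rot": TCP orientation; "force": force on the tool from outside, world axes, zero at the start; "ft_torque": the same for the moment, N m; "width": opening from 0.0 (shut) to 1.0 (fully open).
Only numpy, scipy, OpenCV 4.12 (cv2) and the standard library are available. Lean on these libraries where they do the work, as an engineer would, in place of code of your own. Each camera call takes 0.05 s, during which the arm holds its last target.

## Working session

There is one attempt and no reset: what is moved stays moved. The work goes in short steps, Python scripts to look and compute and a tool call to move; the robot and the scene stay as the last step left them, time stands still between calls to the robot, and variables do not carry over. Pictures are saved under pics/ and viewed, and the job is handed in when it is done.

Besides the shell and the picture viewer there is one more tool, called after ">>>" as name(argument=value, ...), one argument or row to a line, values as JSON. send_rows: Moves the arm, as the interface text tells. Its arguments: {"type":"object","properties":{"steps":{"type":"array","items":{"type":"array","items":{"type":"number"}}},"squeeze":{"type":"number"}},"required":["steps"]}

```bash
mkdir -p pics
python3 - <<'E'
from cell import arm, imaging
import cv2
print(arm.observe())
for n in ["scene","top","wrist"]:
    cv2.imwrite(f"pics/{n}0.png",imaging.get_image(n)); print(n,imaging.camera_params(n))
E
```

```text
{'clock': 0.0, 'joints': array([ 0.99945305,  0.43518706,  0.02494897,  1.57412338, -0.01161676,
        1.13402345, -0.07510735]), 'dq': array([-6.51631937e-05,  3.74890455e-04,  1.16739111e-03,  6.73330643e-05,
        5.10976546e-04, -1.50386035e-03, -3.42413463e-04]), 'joint_efforts': array([ 2.91332990e-04, -6.67835069e+01,  9.85674933e-01, -3.14458787e+01,
       -6.04578923e-02,  4.27053741e-02,  1.60206027e-04]), 'position': array([ 0.28204979, -0.55708203,  0.1945569 ]), 'ee_rot': array([-1.39444449,  0.85850199, -0.85617953]), 'force': array([-0.43054951,  0.22019089, -0.38416763]), 'ft_torque': array([0.00020713, 0.05231299, 0.00458686]), 'width': 0.9977490268342543}
scene {'camera_matrix': array([[383.32679617,   0.        , 261.18059593],
       [  0.        , 383.32679617, 192.98397132],
       [  0.        ,   0.        ,   1.        ]]), 'position': array([0.11434836, 0.28974556, 0.73466922]), 'orientation': array([-1.17811556,  2.38072653, -0.94991425])}
top {'camera_matrix': array([[383.46773423,   0.        , 258.84155356],
       [  0.        , 383.46773423, 192.45799243],
       [  0.        ,   0.        ,   1.        ]]), 'position': array([ 0.39321251, -0.08827901,  1.16286549]), 'orientation': array([-2.08238705,  2.14202872, -0.19900424])}
wrist {'camera_matrix': array([[293.11273384,   0.        , 257.48645846],
       [  0.        , 293.11273384, 192.16915554],
       [  0.        ,   0.        ,   1.        ]]), 'mount': array([[ 9.99999881e-01, -4.39022926e-04,  2.10838868e-04,
         6.02392115e-04],
       [-3.22716339e-04, -2.73087302e-01,  9.61989200e-01,
        -1.89432568e-01],
       [-3.64757896e-04, -9.61989154e-01, -2.73087412e-01,
         7.40032059e-02],
       [ 0.00000000e+00,  0.00000000e+00,  0.00000000e+00,
         1.00000000e+00]])}
```

View pics/scene0.png

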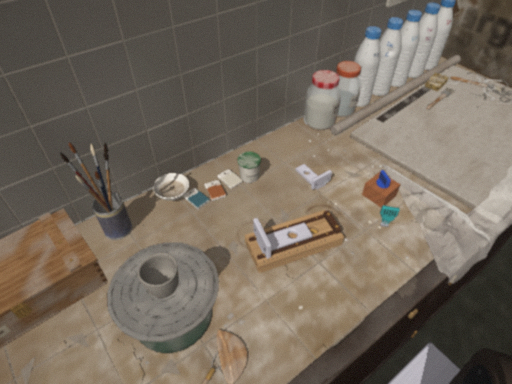

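View pics/top0.png

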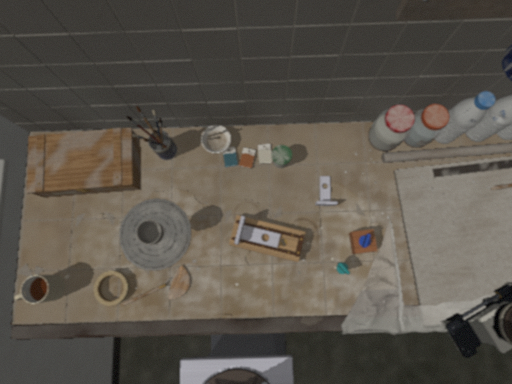

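View pics/wrist0.png

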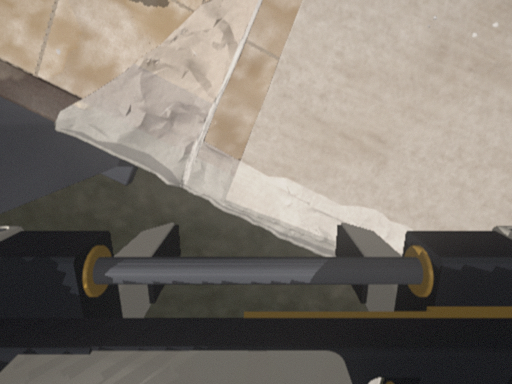

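The top view shows the jig near (270,238), with the end stop on its right and the plate on its left at (239,230). The rest block with the blue wings is at (364,240), the turquoise decoy at (343,267), and the small fence at (325,190). Next I enlarge these areas.

Run:
```python
import cv2
t=cv2.imread("pics/top0.png"); s=cv2.imread("pics/scene0.png")
a=cv2.resize(t[205:275,225:315],None,fx=8,fy=8,interpolation=cv2.INTER_CUBIC);cv2.imwrite("pics/c1.png",a)
a=cv2.resize(t[220:280,330:390],None,fx=9,fy=9,interpolation=cv2.INTER_CUBIC);cv2.imwrite("pics/c2.png",a)
a=cv2.resize(s[200:275,240:350],None,fx=7,fy=7,interpolation=cv2.INTER_CUBIC);cv2.imwrite("pics/c3.png",a)
a=cv2.resize(s[160:235,350:430],None,fx=8,fy=8,interpolation=cv2.INTER_CUBIC)[:600];cv2.imwrite("pics/c4.png",a)
```

```text
(no output)
```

View pics/c1.png

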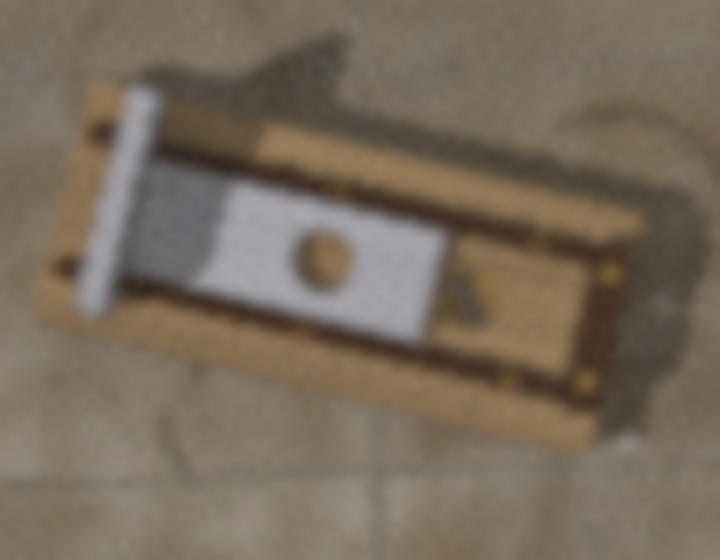

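View pics/c2.png

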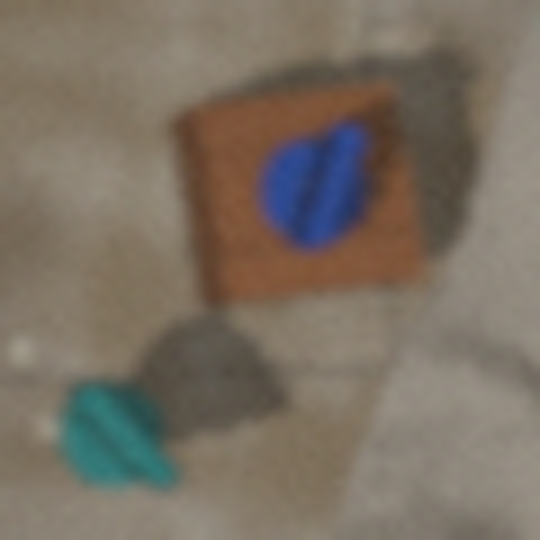

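View pics/c3.png

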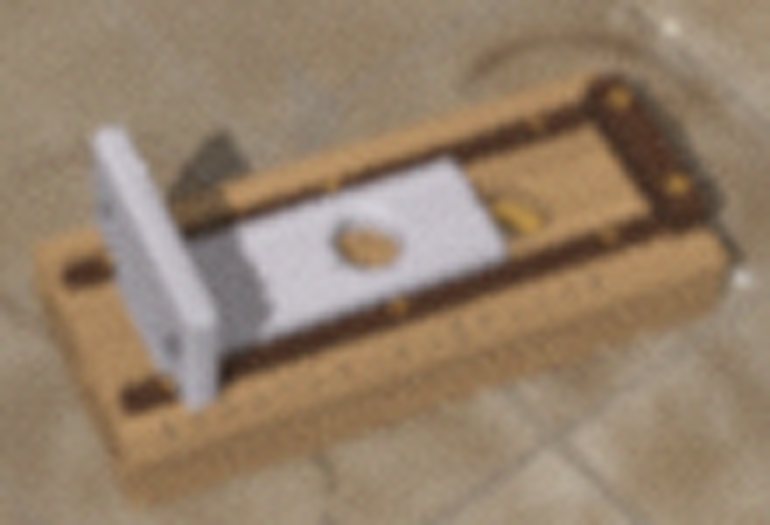

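View pics/c4.png

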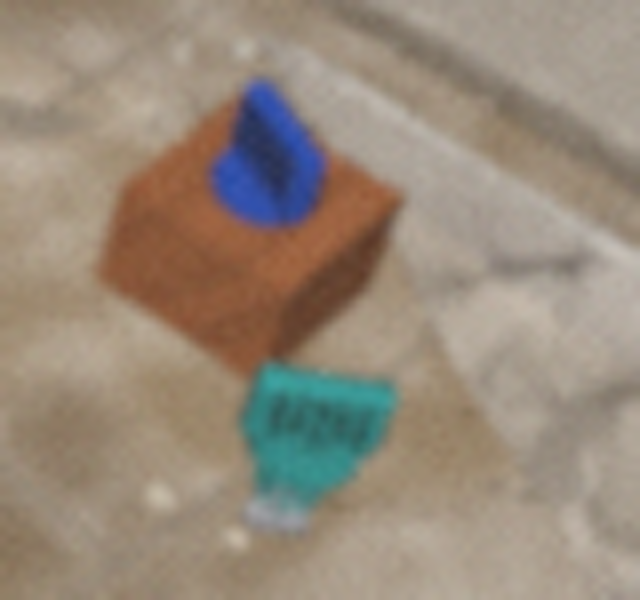

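```bash
cat > h.py <<'E'
import numpy as np, cv2
from scipy.spatial.transform import Rotation as R
from scipy.optimize import least_squares
from cell import arm, imaging
P={n:imaging.camera_params(n) for n in("scene","top","wrist")}
def cam(n,st=None):
    p=P[n];K=p["camera_matrix"]
    if n!="wrist": return K,R.from_rotvec(p["orientation"]).as_matrix(),np.array(p["position"])
    M=p["mount"];Rt=R.from_rotvec(st["ee_rot"]).as_matrix()
    return K,Rt@M[:3,:3],Rt@M[:3,3]+st["position"]
def ray(C,uv,z):
    K,Rm,t=C;d=Rm@np.linalg.solve(K,[uv[0],uv[1],1]);return t+d*(z-t[2])/d[2]
def proj(C,X):
    K,Rm,t=C;q=K@(Rm.T@(np.asarray(X)-t));return q[:2]/q[2]
def unc(U,off,s): return (np.array(U)+.5)/s-.5+np.array(off)
def jig2w(j,X):
    c,s=np.cos(j[2]),np.sin(j[2]);return np.array([j[0]+c*X[0]-s*X[1],j[1]+s*X[0]+c*X[1],X[2]])
E
python3 - <<'E'
from h import *
T=cam("top");S=cam("scene")
cor=[(.155,-.045,.03),(.155,.045,.03),(-.055,.045,.03),(-.055,-.045,.03)]
tp=[unc(u,(225,205),8) for u in[(97,85),(38,315),(590,450),(645,212)]]
sp=[unc(u,(240,200),7) for u in[(40,250),(125,450),(725,255),(600,75)]]
def f(j,w=(1,1)):
    return np.concatenate([w[0]*(proj(T,jig2w(j,c))-u) for c,u in zip(cor,tp)]+[w[1]*(proj(S,jig2w(j,c))-u) for c,u in zip(cor,sp)])
for w in[(1,1),(1,0),(0,1)]:
    r=least_squares(f,[.4,0,1.5],args=(w,));print(w,r.x,np.round(f(r.x),1))
j=least_squares(f,[.4,0,1.5]).x
def inv(X): 
    c,s=np.cos(j[2]),np.sin(j[2]);d=X[:2]-j[:2];return np.round(1000*np.array([c*d[0]+s*d[1],-s*d[0]+c*d[1]]),1)
print("fhole",inv(ray(T,unc((324,258),(225,205),8),.04)),inv(ray(S,unc((367,240),(240,200),7),.04)))
for u in[(448,232),(425,340)]:print("fence end",inv(ray(T,unc(u,(225,205),8),.04)))
for u in[(440,158),(505,250)]:print("fence end S",inv(ray(S,unc(u,(240,200),7),.04)))
for u in[(130,90),(160,95),(78,308),(108,312)]:print("plate",inv(ray(T,unc(u,(225,205),8),.085)))
for u in[(195,120),(390,82),(428,275),(215,305)]:print("blk",ray(T,unc(u,(330,220),9),.044))
for u in[(125,185),(258,375-95),(402,200)]:print("blkS",ray(S,unc(u,(350,160),8),.044))
print("flange",ray(T,unc((312,192),(330,220),9),.049),ray(S,unc((268,180),(350,160),8),.049))
print("wing",ray(T,unc((350,130),(330,220),9),.075),ray(T,unc((315,238),(330,220),9),.075))
print("wingS",ray(S,unc((260,82),(350,160),8),.075),ray(S,unc((290,190),(350,160),8),.075))
print("teal",ray(T,unc((110,435),(330,220),9),.03))
st=arm.observe();print(R.from_rotvec(st["ee_rot"]).as_matrix().round(3))
E
```

```text
(1, 1) [ 0.47241896 -0.14675721  1.29705447] [-0.6 -1.2 -1.1 -0.5 -0.4  0.3 -0.4  0.  -0.8 -1.3  1.5  1.5  1.2  0.4
  0.2 -1.6]
(1, 0) [ 0.47191151 -0.1486718   1.30807556] [-0.3 -0.6 -0.4  0.3  0.5  0.3  0.2 -0.1  0.1 -0.9  2.9  1.7  2.  -0.1
  0.6 -1.9]
(0, 1) [ 0.47245298 -0.14539799  1.28811211] [-0.8 -1.6 -1.6 -1.  -1.   0.5 -0.7  0.2 -1.3 -1.5  0.6  1.3  0.7  0.9
  0.  -1.2]
fhole [54.5  0.7] [57.2  1.2]
fence end [ 12.9 -19.5]
fence end [11.8 20.6]
fence end S [ 20.2 -20.8]
fence end S [17.4 21.2]
plate [134.7 -36.5]
plate [123.9 -37.4]
plate [132.9  42.2]
plate [122.4  40.9]
blk [ 0.49050769 -0.34460122  0.044     ]
blk [ 0.50098744 -0.4083292   0.044     ]
blk [ 0.43900424 -0.41516334  0.044     ]
blk [ 0.43140375 -0.34658931  0.044     ]
blkS [ 0.49543923 -0.34410249  0.044     ]
blkS [ 0.44239783 -0.34564696  0.044     ]
blkS [ 0.43775264 -0.40935514  0.044     ]
flange [ 0.46605464 -0.37904923  0.049     ] [ 0.46681419 -0.37746263  0.049     ]
wing [ 0.48332222 -0.38569102  0.075     ] [ 0.45009522 -0.37204103  0.075     ]
wingS [ 0.48372944 -0.38423484  0.075     ] [ 0.44657123 -0.3541556   0.075     ]
teal [ 0.39160185 -0.31310444  0.03      ]
[[ 0.452 -0.001  0.892]
 [-0.892  0.001  0.452]
 [-0.001 -1.    -0.   ]]
```

The jig hole is at about (0.472, -0.148) with yaw about 1.30. The fence is about 54 mm out, which fits the given 35–60 mm. I'll move above the plate.

>>> send_rows(
  steps=[
    [0.6,-37.5,0,44.2,0.74],
    [0.6,-37.5,0,44.2,0.74],
    [0.6,-37.5,0,44.2,0.74],
    [0.6,-37.5,0,44.2,0.74],
    [0.6,-37.5,0,44.2,0.74],
    [0.6,-37.5,0,44.2,0.74],
    [0.6,-37.5,0,44.2,0.74],
    [0.6,-37.5,0,44.2,0.74],
    [0.6,-37.5,0,44.2,0.74],
    [0.6,-37.5,0,44.2,0.74],
    [0.6,-37.5,0,44.2,0.74],
    [0.6,-37.5,0,44.2,0.74],
    [0.6,-37.5,0,44.2,0.74],
    [0.6,-37.5,0,44.2,0.74],
  ],
)

```text
clock: 1.9
position: [0.5071, -0.0244, 0.1954]
ee_rot: [-1.068, 1.407, -1.408]
force: [0.1, -0.2, -0.6]
width: 0.598
```

```bash
cat >> h.py <<'E'
def snap(tag):
    st=arm.observe();im=imaging.get_image("wrist")
    cv2.imwrite(f"pics/{tag}.png",im);np.savez(f"{tag}.npz",position=st["position"],ee_rot=st["ee_rot"])
    a=R.from_rotvec(st["ee_rot"]).as_matrix();print(st["clock"],st["position"].round(4),"yaw",np.arctan2(a[1,0],a[0,0]).round(4),"F",st["force"].round(2),st["width"])
    return st,im
E
python3 - <<'E'
from h import *
st,im=snap("w1");print(st["joints"].round(2))
cv2.imwrite("pics/w1b.png",cv2.resize(im,(800,600),interpolation=cv2.INTER_CUBIC))
E
```

```text
1.9 [ 0.5071 -0.0244  0.1954] yaw -1.8439 F [ 0.11 -0.24 -0.63] 0.5984813888920747
[ 0.05  0.25 -0.13  1.85  0.04  1.05 -1.94]
```

View pics/w1b.png

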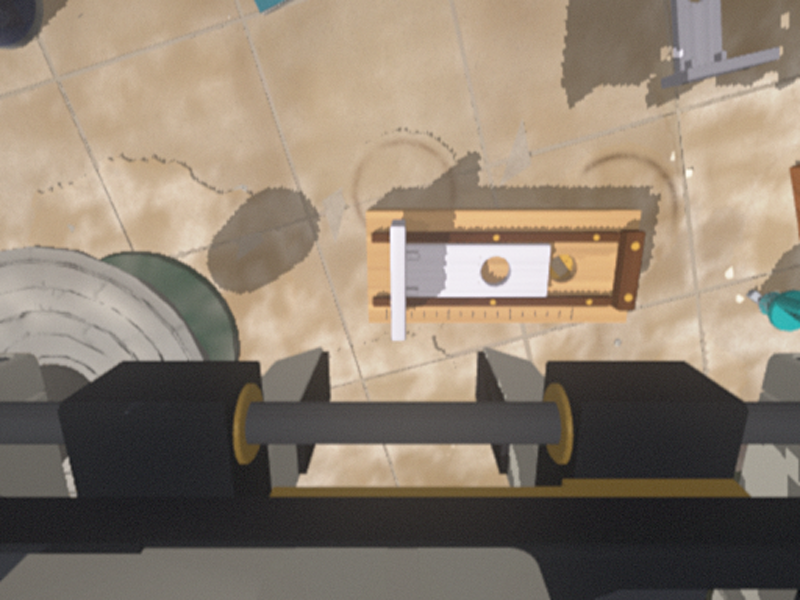

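Run:
```python
import cv2
s=cv2.imread("pics/w1.png")
cv2.imwrite("pics/w1c.png",cv2.resize(s[125:225,225:425],None,fx=4,fy=4,interpolation=cv2.INTER_CUBIC))
```

```text
(no output)
```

View pics/w1c.png

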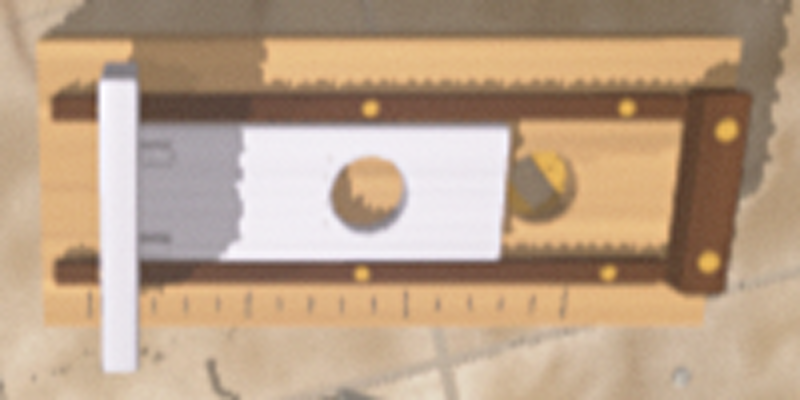

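The wrist view shows the plate's top face at x≈100–138 and y≈78–372 in the crop, the fence hole at (369,193), and the jig hole at (543,186) with a slot in it. I'll refine the pose from this.

Run:
```python
from h import *
C=cam("wrist",np.load("w1.npz"))
W=lambda u,z:ray(C,unc(u,(225,125),4),z)
cor=[(.155,-.045,.03),(.155,.045,.03),(-.055,.045,.03),(-.055,-.045,.03)]
wp=[unc(u,(225,125),4) for u in[(38,38),(44,325),(704,322),(741,38)]]
f=lambda j:np.concatenate([proj(C,jig2w(j,c))-u for c,u in zip(cor,wp)])
j=least_squares(f,[.47,-.15,1.3]).x;print(j,f(j).round(1))
print("hole",W((545,187),.03),"fence hole",W((369,193),.04))
for u in[(100,78),(138,78),(103,372),(138,372)]:print(W(u,.085))
pc=np.mean([W(u,.085) for u in[(100,78),(138,78),(103,372),(138,372)]],0);print(pc)
```

```text
[ 0.47350826 -0.14721103  1.29984928] [-0.2  0.1  0.   0.  -0.2  0.4  0.4 -0.4]
hole [ 0.47286366 -0.14752756  0.03      ] fence hole [ 0.48829494 -0.09344145  0.04      ]
[ 0.54767657 -0.0277467   0.085     ]
[ 0.54506964 -0.03704089  0.085     ]
[ 0.47097994 -0.00647916  0.085     ]
[ 0.46840346 -0.01566385  0.085     ]
[ 0.5080324  -0.02173265  0.085     ]
```

>>> send_rows(
  steps=[
    [0.5,-0.36,6,0,0],
    [0.5,-0.36,12,0,0],
    [0.5,-0.36,13.8,0,0],
    [0.5,-0.36,13.8,0,0],
    [0.0,-0.36,13.8,0,0],
    [0.0,-0.36,13.8,0,0],
    [0.0,-0.36,13.8,0,0],
    [0.0,-0.36,13.8,0,0],
    [0.0,-0.36,13.8,0,0],
    [0.0,-0.36,13.8,0,0],
  ],
  squeeze=6,
)

```text
clock: 3.2
position: [0.5082, -0.0199, 0.0573]
ee_rot: [-1.069, 1.406, -1.406]
force: [0.1, 0.7, -1.0]
width: 0.005
```

Jaws read as shut; looking.

Run:
```python
from h import *
st,im=snap("w2")
cv2.imwrite("pics/w2b.png",cv2.resize(im,(800,600),interpolation=cv2.INTER_CUBIC))
s=imaging.get_image("scene");cv2.imwrite("pics/s2.png",cv2.resize(s[130:290,180:390],None,fx=3.7,fy=3.7,interpolation=cv2.INTER_CUBIC))
```

```text
3.2 [ 0.5082 -0.0199  0.0573] yaw -1.8421 F [ 0.15  0.68 -0.99] 0.005307924509335275
```

View pics/w2b.png

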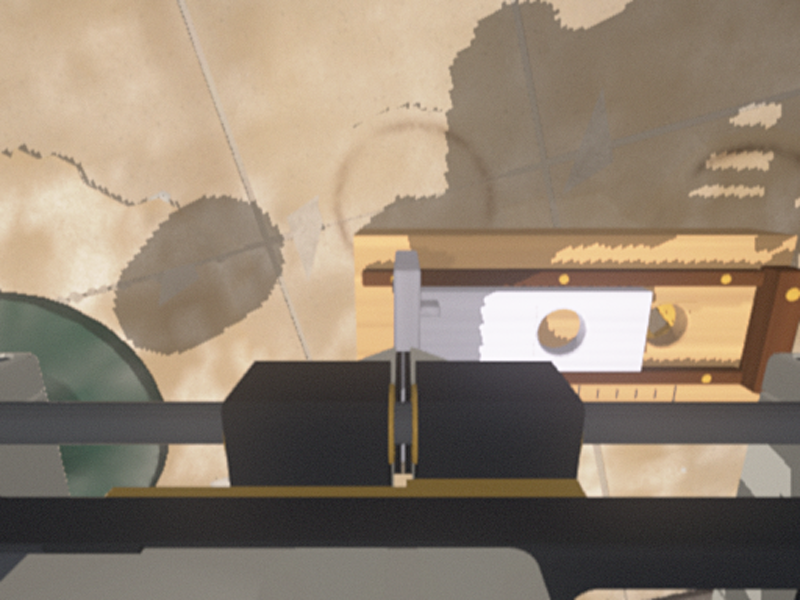

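View pics/s2.png

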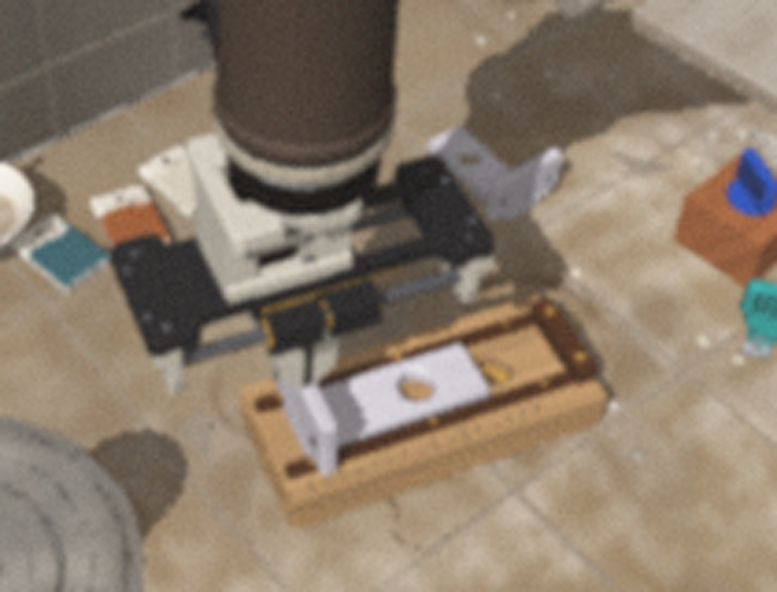

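Run:
```python
from h import *
st=np.load("w2.npz");S=cam("scene");C=cam("wrist",st)
def sc(X):return ((proj(S,X)-[180,130])*3.7).round()
j=[.4733,-.1474,1.2998]
for X in [(.5082,-.0199,.0573),(.5082,-.0199,.076)]+[jig2w(j,p) for p in[(.131,-.04,.085),(.131,.04,.085),(.131,0,.085),(.131,-.04,.04),(.131,.04,.04)]]:
    print(np.round(X,3),sc(X),(proj(C,X)*1.5625).round())
```

```text
[ 0.508 -0.02   0.057] [301. 402.] [402. 345.]
[ 0.508 -0.02   0.076] [301. 383.] [402. 362.]
[ 0.547 -0.032  0.085] [277. 322.] [405. 268.]
[ 0.47  -0.01   0.085] [329. 425.] [405. 461.]
[ 0.508 -0.021  0.085] [303. 372.] [405. 370.]
[ 0.547 -0.032  0.04 ] [278. 369.] [404. 248.]
[ 0.47 -0.01  0.04] [328. 470.] [404. 406.]
```

Run:
```python
import cv2
s=cv2.imread("pics/w2.png")
cv2.imwrite("pics/w2c.png",cv2.resize(s[150:320,200:320],None,fx=5,fy=3.5,interpolation=cv2.INTER_CUBIC))
```

```text
(no output)
```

View pics/w2c.png

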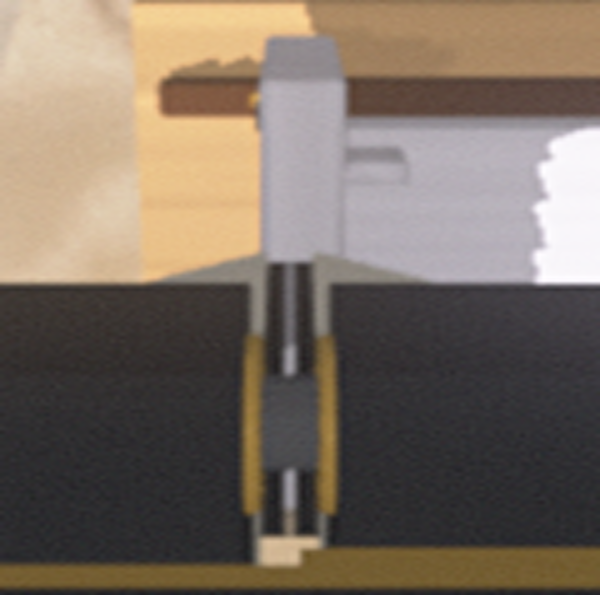

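Run:
```python
from h import *
C=cam("wrist",np.load("w2.npz"))
W=lambda u,z:ray(C,(np.array(u)+.5)/1.5625-.5,z)
a=W((561,331),.04);b=W((667,324),.03);print(a,b,np.hypot(*(a-b)[:2]))
Q=lambda u,z:ray(C,(np.array(u)+.5)/np.array([5,3.5])-.5+[200,150],z)
for u in[(265,80),(345,80),(268,38),(340,38)]:
    print([Q(u,z).round(4) for z in(.085,.04)])
```

```text
[ 0.48835583 -0.09323911  0.04      ] [ 0.47339657 -0.14744171  0.03      ] 0.056229012121771595
[array([ 0.5474, -0.0282,  0.085 ]), array([ 0.5384, -0.0249,  0.04  ])]
[array([ 0.545 , -0.0369,  0.085 ]), array([ 0.5353, -0.036 ,  0.04  ])]
[array([ 0.5539, -0.0304,  0.085 ]), array([ 0.5466, -0.0277,  0.04  ])]
[array([ 0.5517, -0.0381,  0.085 ]), array([ 0.5439, -0.0375,  0.04  ])]
```

>>> send_rows(
  steps=[
    [0.0,0.3,0,0,0],
    [0.0,0.6,0,0,0],
    [0.0,0.9,0,0,0],
    [0.0,1.0,0,0,0],
    [0.0,1.0,0,0,0],
  ],
)

```text
clock: 3.92
position: [0.5056, -0.0296, 0.0573]
ee_rot: [-1.068, 1.406, -1.406]
force: [1.0, -0.1, -0.4]
width: 0.005
```

Run:
```python
from h import *
st,im=snap("w3")
cv2.imwrite("pics/w3c.png",cv2.resize(im[120:320,200:400],None,fx=4,fy=3,interpolation=cv2.INTER_CUBIC))
```

```text
3.925 [ 0.5056 -0.0296  0.0573] yaw -1.8423 F [ 0.98 -0.08 -0.38] 0.0047198414198921625
```

View pics/w3c.png

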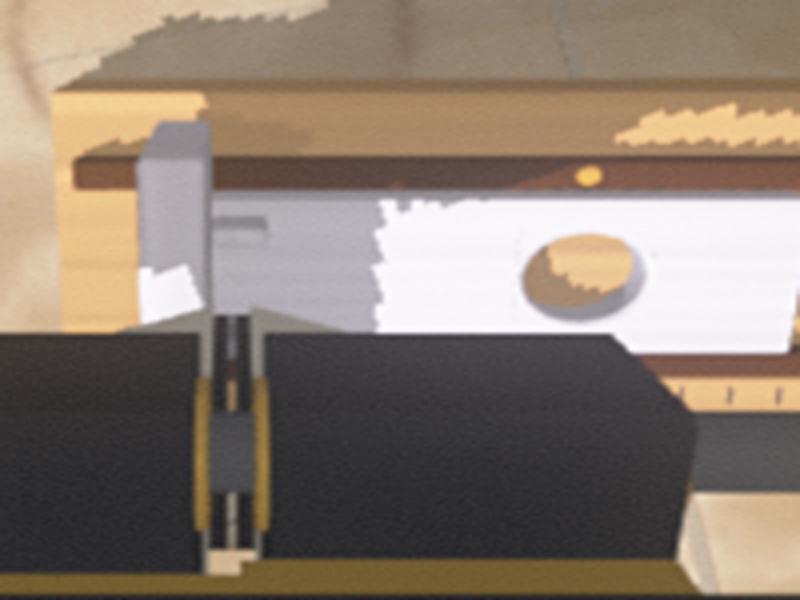

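Run:
```python
from h import *
st=arm.observe()
s=imaging.get_image("scene");cv2.imwrite("pics/s3.png",cv2.resize(s[195:275,235:325],None,fx=7,fy=7,interpolation=cv2.INTER_CUBIC))
S=cam("scene");Rt=R.from_rotvec(st["ee_rot"]).as_matrix()
for y in(0,-.019,-.03,-.047-.019):
    print(y,((proj(S,st["position"]+Rt@[0,y,0])-[235,195]+.5)*7).round())
```

```text
0 [217. 299.]
-0.019 [218. 262.]
-0.03 [218. 240.]
-0.066 [220. 165.]
```

View pics/s3.png

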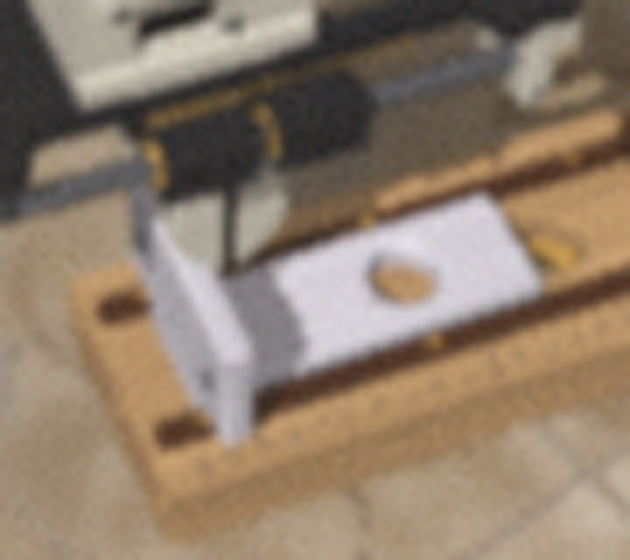

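The plate didn't move and there was no force. The finger ends look about 25 mm above the reported TCP in both the wrist and scene views, so they passed over the plate. I'll open, go back over it and descend to TCP 0.045, which still clears the fence top at 0.040.

>>> send_rows(
  steps=[
    [0.4,0,-2,0,0],
    [0.4,0,-2,0,0],
    [0.4,-0.9,-2,0,0],
    [0.4,-0.9,0,0,0],
    [0.4,-0.9,0.6,0,0],
    [0.4,-0.9,1.2,0,0],
    [0.4,-0.9,1.2,0,0],
    [0.0,-0.9,1.2,0,0],
    [0.0,-0.9,1.2,0,0],
    [0.0,-0.9,1.2,0,0],
    [0.0,-0.9,1.2,0,0],
  ],
  squeeze=6,
)

```text
clock: 5.4
position: [0.508, -0.0213, 0.0456]
ee_rot: [-1.068, 1.406, -1.407]
force: [-0.5, -1.2, 1.8]
width: 0.105
```

Gripped: width 0.105 is 9.7 mm, which matches the plate. Now I slide it toward the stop.

>>> send_rows(
  steps=[
    [0,0.2,0,0,0],
    [0,0.6,0,0,0],
    [0,1.1,0,0,0],
    [0,1.6,0,0,0],
    [0,2.1,0,0,0],
    [0,2.6,0,0,0],
    [0,3.1,0,0,0],
    [0,3.6,0,0,0],
    [0,4.1,0,0,0],
    [0,4.5,0,0,0],
    [0,4.8,0,0,0],
    [0,5.0,0,0,0],
    [0,5.0,0,0,0],
  ],
)

```text
clock: 7.02
position: [0.4947, -0.0694, 0.0455]
ee_rot: [-1.068, 1.406, -1.407]
force: [0.9, 3.0, 5.5]
width: 0.109
```

Run:
```python
from h import *
st,im=snap("w4")
cv2.imwrite("pics/w4c.png",cv2.resize(im[120:270,240:440],None,fx=4,fy=4,interpolation=cv2.INTER_CUBIC))
```

```text
7.025 [ 0.4947 -0.0694  0.0455] yaw -1.8425 F [0.87 3.03 5.53] 0.10918321184449492
```

View pics/w4c.png

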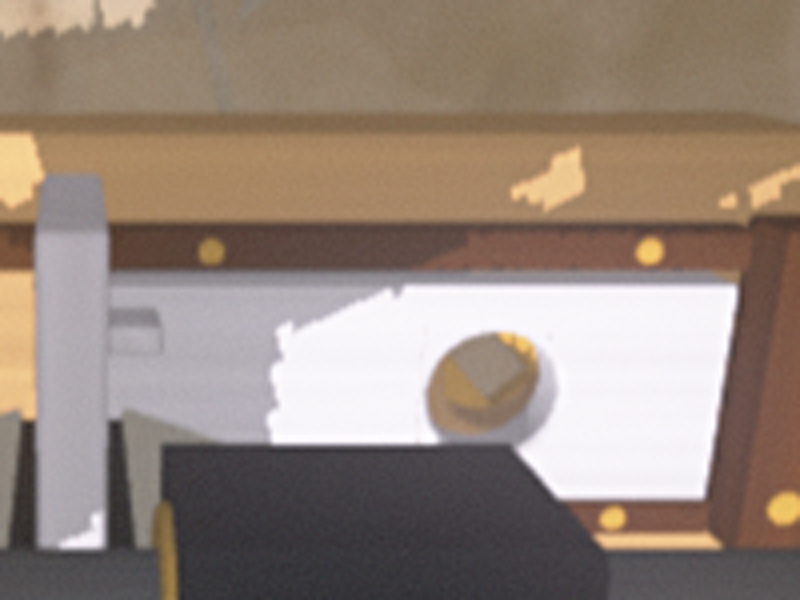

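The fence has moved with the gripper, and the stop (dark bar at right, x≈745) is a few mm away. The slot shows through the holes. I'll creep on.

>>> send_rows(
  steps=[
    [0,0.1,0,0,0],
    [0,0.2,0,0,0],
    [0,0.3,0,0,0],
    [0,0.4,0,0,0],
    [0,0.45,0,0,0],
    [0,0.45,0,0,0],
  ],
)

```text
clock: 7.82
position: [0.4937, -0.0732, 0.0455]
ee_rot: [-1.068, 1.406, -1.406]
force: [1.6, 5.0, 5.4]
width: 0.106
```

>>> send_rows(
  steps=[
    [0,0.05,0,0,0],
    [0,0.1,0,0,0],
    [0,0.15,0,0,0],
    [0,0.15,0,0,0],
  ],
)

```text
clock: 8.32
position: [0.4933, -0.0745, 0.0455]
ee_rot: [-1.068, 1.406, -1.406]
force: [1.2, 5.2, 5.0]
width: 0.109
```

>>> send_rows(
  steps=[
    [0,0.04,0,0,0],
    [0,0.08,0,0,0],
    [0,0.08,0,0,0],
  ],
)

```text
clock: 8.7
position: [0.4933, -0.0745, 0.0455]
ee_rot: [-1.067, 1.405, -1.405]
force: [1.4, 7.9, 4.1]
width: 0.108
```

>>> send_rows(
  steps=[
    [0,0.05,0,0,0],
    [0,0.1,0,0,0],
    [0,0.1,0,0,0],
  ],
)

```text
clock: 9.07
position: [0.4933, -0.0745, 0.0455]
ee_rot: [-1.067, 1.405, -1.404]
force: [2.9, 11.2, 4.6]
width: 0.108
```

>>> send_rows(
  steps=[
    [0,-0.15,0,0,0],
    [0.35,-0.15,0,0,0],
    [0.35,-0.15,0,0,0],
    [0.35,-0.15,-2,0,0],
    [0.35,-0.15,-6,0,0],
    [0.35,3.5,-7.5,-4,0],
    [0.35,7.4,-7.5,-7.4,0],
    [0.35,7.4,-7.5,-7.4,0],
    [0.35,7.4,-7.5,-7.4,0],
  ],
)

```text
clock: 10.2
position: [0.4016, -0.1283, 0.1204]
ee_rot: [-1.068, 1.406, -1.407]
force: [1.3, 0.4, 0.3]
width: 0.352
```

Run:
```python
from h import *
st,im=snap("w5")
cv2.imwrite("pics/w5b.png",cv2.resize(im,(800,600),interpolation=cv2.INTER_CUBIC))
cv2.imwrite("pics/w5c.png",cv2.resize(im[65:155,200:320],None,fx=6,fy=6,interpolation=cv2.INTER_CUBIC))
```

```text
10.2 [ 0.4016 -0.1283  0.1204] yaw -1.8431 F [1.29 0.38 0.25] 0.3519303829000897
```

View pics/w5b.png

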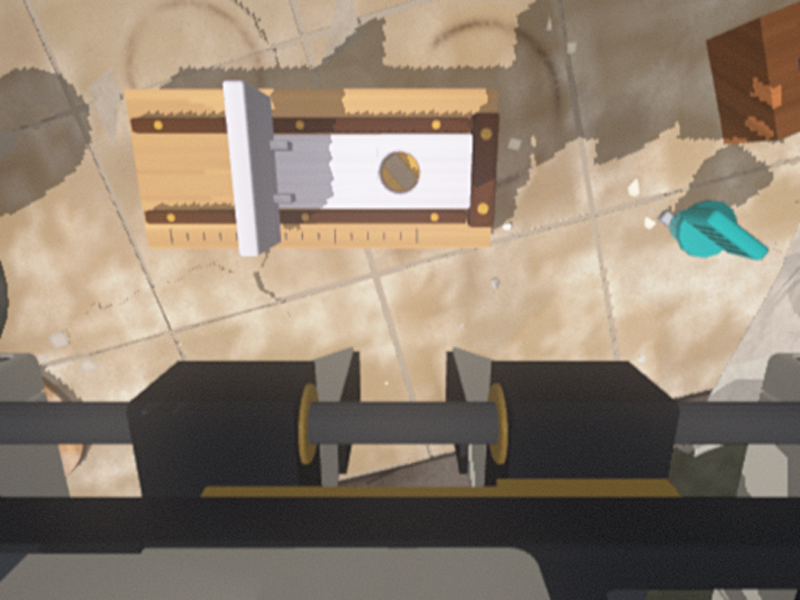

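View pics/w5c.png

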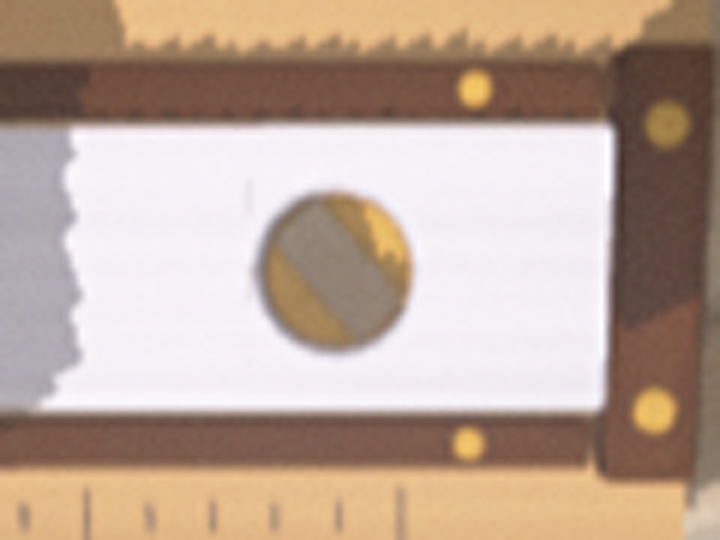

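The fence is home against the stop. The slot shows clearly through both holes, running from upper left to lower right in the crop.

Run:
```python
from h import *
C=cam("wrist",np.load("w5.npz"))
W=lambda u,z:ray(C,unc(u,(200,65),6),z)
for a,b in[((322,203),(402,297)),((275,245),(350,340))]:
    A,B=W(a,.018),W(b,.018);print(A,B,np.arctan2(*(B-A)[1::-1]),np.hypot(*(B-A)[:2]))
print("slot centre",np.mean([W(u,.018) for u in[(322,203),(402,297),(275,245),(350,340)]],0))
print("fence hole",W((336,271),.04))
# rim by fit of bright mask
im=cv2.imread("pics/w5.png");g=im.min(2)[90:130,235:280]
m=(g<150).astype(np.uint8);n,l,s,c=cv2.connectedComponentsWithStats(m);k=1+np.argmax(s[1:,4]);print(s[k],c[k]+[235,90],ray(C,c[k]+[235,90],.04))
print("stop", W((613,125),.04),W((605,410),.04), "fence edges y", [W(u,.04) for u in[(300,123),(300,412)]])
j=[.4733,-.1474,1.2998];cs,sn=np.cos(j[2]),np.sin(j[2])
for u in[(613,125),(605,410),(336,271),(300,123),(300,412)]:
    d=W(u,.04)[:2]-j[:2];print((1000*np.array([cs*d[0]+sn*d[1],-sn*d[0]+cs*d[1]])).round(1))
```

```text
[ 0.48360448 -0.1472633   0.018     ] [ 0.46632656 -0.15569686  0.018     ] -2.6875005267295187 0.019226315622399813
[ 0.47949069 -0.13831965  0.018     ] [ 0.46211122 -0.14586047  0.018     ] -2.7322144041448406 0.018944916411896367
slot centre [ 0.47288324 -0.14678507  0.018     ]
fence hole [ 0.47304549 -0.14673507  0.04      ]
[  8   7  26  26 521] [255.30518234 109.77927063] [ 0.47308784 -0.14649086  0.04      ]
stop [ 0.48182061 -0.19081095  0.04      ] [ 0.44268623 -0.18034584  0.04      ] fence edges y [array([ 0.49426927, -0.14730473,  0.04      ]), array([ 0.45479175, -0.13595218,  0.04      ])]
[-39.5 -19.8]
[-39.9  20.7]
[0.6 0.4]
[  5.7 -20.2]
[ 6.1 20.9]
```

>>> send_rows(
  steps=[
    [0.35,5,0,1.4,0.1],
    [0.35,11,0,3,0.1],
    [0.35,17,0,4.5,0.1],
    [0.35,21.5,0,5.6,0.1],
    [0.35,21.5,0,5.6,0.1],
    [0.35,21.5,0,5.6,0.1],
  ],
)

```text
clock: 11.0
position: [0.3985, -0.349, 0.1197]
ee_rot: [-1.011, 1.477, -1.475]
force: [0.2, 0.7, 0.9]
width: 0.352
```

Run:
```python
from h import *
st,im=snap("w6")
cv2.imwrite("pics/w6b.png",cv2.resize(im,(800,600),interpolation=cv2.INTER_CUBIC))
cv2.imwrite("pics/w6c.png",cv2.resize(im[55:155,190:320],None,fx=6,fy=6,interpolation=cv2.INTER_CUBIC))
```

```text
11.0 [ 0.3985 -0.349   0.1197] yaw -1.9408 F [0.18 0.66 0.87] 0.3519756748626036
```

View pics/w6b.png

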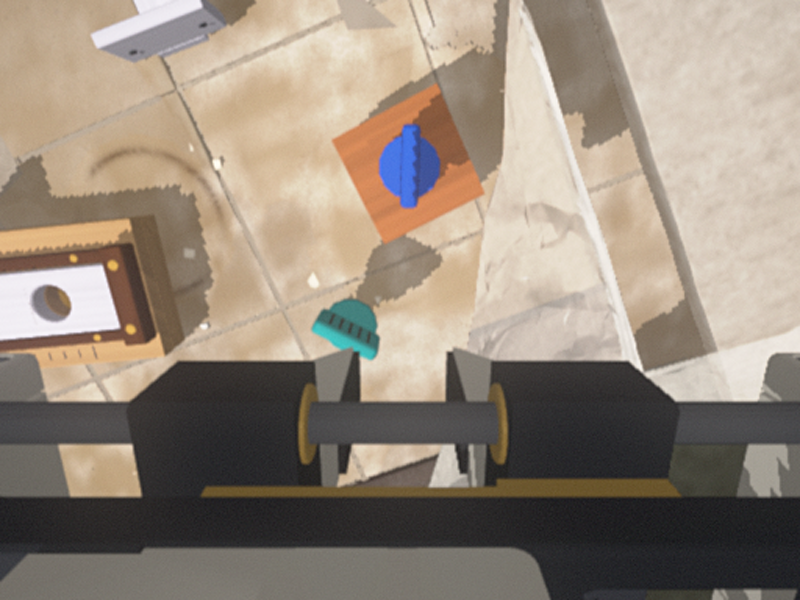

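View pics/w6c.png

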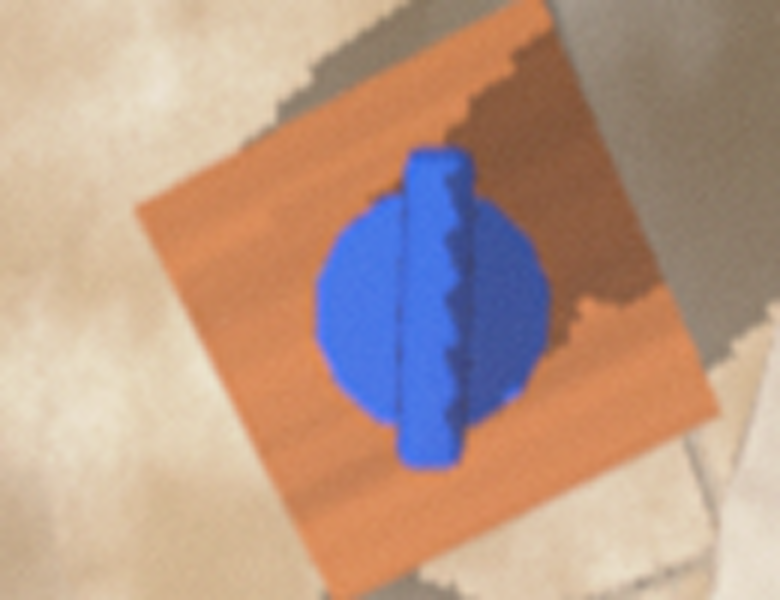

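The blue wing runs nearly vertically in the crop, from (439,152) to (430,467), and the flange centre is at about (433,308).

Run:
```python
from h import *
st=np.load("w6.npz");C=cam("wrist",st)
W=lambda u,z:ray(C,unc(u,(190,55),6),z)
A,B=W((439,152),.075),W((430,467),.075);print(A,B,(A+B)/2,np.hypot(*(A-B)[:2]),"wing yaw",np.arctan2(*(A-B)[1::-1]))
print("flange",W((433,308),.049),"dia",np.hypot(*(W((316,308),.049)-W((550,308),.049))[:2]))
t=W((433,308),.049)*.4+.6*(A+B)/2
a=R.from_rotvec(st["ee_rot"]).as_matrix();print(a.round(3));print("shift tool",(a.T@(t-st["position"])).round(4))
bc=[W(u,.044) for u in[(136,208),(545,0),(718,412),(340,600)]];print(np.mean(bc,0),np.hypot(*(bc[0]-bc[1])[:2]))
```

```text
[ 0.48580085 -0.38724885  0.075     ] [ 0.45015664 -0.37235131  0.075     ] [ 0.46797874 -0.37980008  0.075     ] 0.038632192497836816 wing yaw -0.39588510318561043
flange [ 0.46872668 -0.38025611  0.049     ] dia 0.033192404376652676
[[-0.362 -0.001  0.932]
 [-0.932  0.001 -0.362]
 [-0.001 -1.    -0.001]]
shift tool [0.0037 0.055  0.0763]
[ 0.46807454 -0.38033021  0.044     ] 0.06376204022436682
```

>>> send_rows(
  steps=[
    [0.35,0.37,0,4,0.03],
    [0.35,0.37,0,7.6,0.03],
    [0.35,0.37,2,7.6,0.03],
    [0.35,0.37,5,7.6,0.03],
    [0.35,0.37,7,7.6,0.03],
    [0.35,0.37,8,7.6,0.03],
    [0.35,0.37,8,7.6,0.03],
  ],
)

```text
clock: 11.92
position: [0.4675, -0.38, 0.0401]
ee_rot: [-0.993, 1.498, -1.496]
force: [0.3, -0.1, -0.4]
width: 0.349
```

Run:
```python
from h import *
st=arm.observe();print(st["position"],st["force"])
s=imaging.get_image("scene");cv2.imwrite("pics/s7.png",cv2.resize(s[150:230,330:430],None,fx=7,fy=7,interpolation=cv2.INTER_CUBIC))
S=cam("scene");Rt=R.from_rotvec(st["ee_rot"]).as_matrix()
for y in(0,-.02,-.03,-.04):
    print(y,((proj(S,st["position"]+Rt@[0,y,0])-[330,150]+.5)*7).round())
```

```text
[ 0.46749568 -0.38003628  0.04008074] [ 0.31870581 -0.14157773 -0.43855462]
0 [372. 241.]
-0.02 [386. 202.]
-0.03 [392. 182.]
-0.04 [399. 162.]
```

View pics/s7.png

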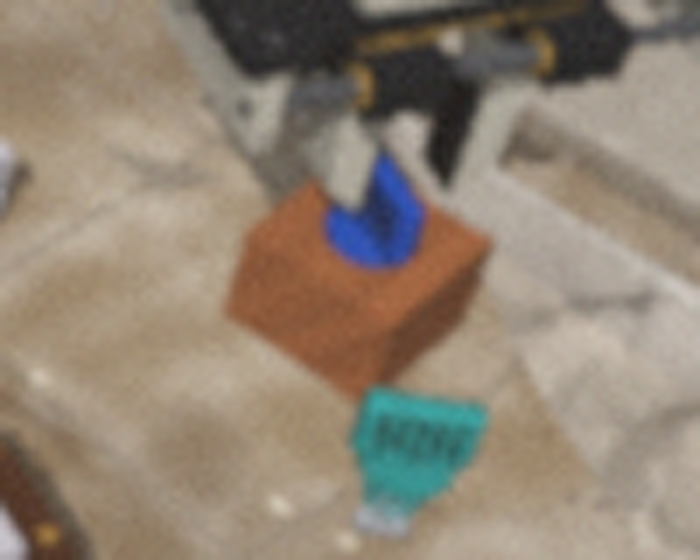

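The visible tips are about 20–28 mm above the reported TCP again, and the wing is centred between the fingers. I'll go a little lower, then close.

>>> send_rows(
  steps=[
    [0.35,0,0.4,0,0],
    [0.35,0,0.8,0,0],
    [0.35,0,0.8,0,0],
  ],
)

```text
clock: 12.35
position: [0.467, -0.3811, 0.0322]
ee_rot: [-0.992, 1.499, -1.498]
force: [-0.3, 0.0, -0.4]
width: 0.353
```

>>> send_rows(
  steps=[
    [0,0,0,0,0],
    [0,0,0,0,0],
    [0,0,0,0,0],
    [0,0,0,0,0],
    [0,0,0,0,0],
    [0,0,0,0,0],
  ],
  squeeze=20,
)

```text
clock: 13.1
position: [0.4674, -0.381, 0.0324]
ee_rot: [-0.992, 1.498, -1.498]
force: [0.8, 0.4, 1.2]
width: 0.095
```

Run:
```python
from h import *
st,im=snap("w8")
s=imaging.get_image("scene");cv2.imwrite("pics/s8.png",cv2.resize(s[150:230,330:430],None,fx=7,fy=7,interpolation=cv2.INTER_CUBIC))
```

```text
13.1 [ 0.4674 -0.381   0.0324] yaw -1.972 F [0.78 0.4  1.22] 0.09525973836927089
```

View pics/s8.png

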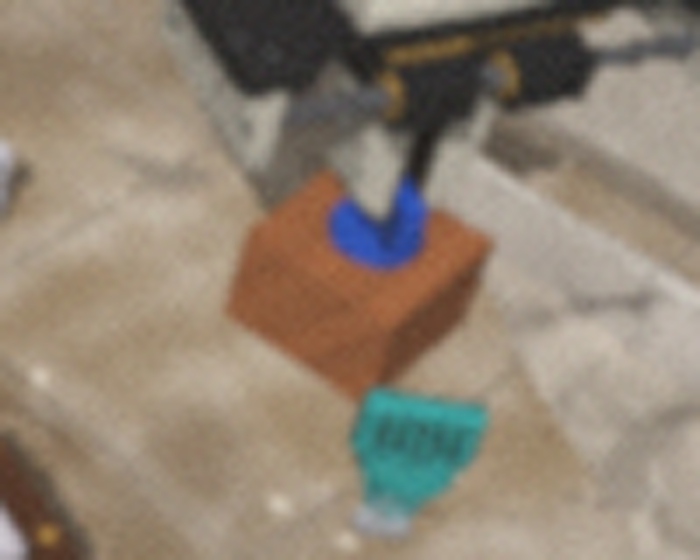

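>>> send_rows(
  steps=[
    [0,0,-0.5,0,0],
    [0,0,-1.2,0,0],
    [0,0,-2.2,0,0],
    [0,0,-3.4,0,0],
    [0,0,-4.6,0,0],
    [0,0,-5.8,0,0],
    [0,0,-6.5,0,0],
    [0,0,-6.5,0,0],
  ],
)

```text
clock: 14.2
position: [0.4675, -0.3814, 0.098]
ee_rot: [-0.991, 1.497, -1.499]
force: [-0.1, 0.2, -0.8]
width: 0.094
```

>>> send_rows(
  steps=[
    [0,-3,0,-1.2,-0.15],
    [0,-7,0,-2.8,-0.3],
    [0,-11,0,-4.4,-0.45],
    [0,-15,0,-6,-0.6],
    [0,-19,0,-7.6,-0.75],
    [0,-21.8,0,-8.6,-0.83],
    [0,-21.8,0,-8.6,-0.83],
    [0,-21.8,0,-8.6,-0.83],
    [0,-21.8,0,-8.6,-0.83],
  ],
)

```text
clock: 15.32
position: [0.4731, -0.1482, 0.0972]
ee_rot: [-1.382, 0.89, -0.89]
force: [0.0, -0.9, -1.0]
width: 0.094
```

Run:
```python
from h import *
st,im=snap("w9")
cv2.imwrite("pics/w9b.png",cv2.resize(im,(800,600),interpolation=cv2.INTER_CUBIC))
s=imaging.get_image("scene");cv2.imwrite("pics/s9.png",cv2.resize(s[165:265,235:355],None,fx=6,fy=6,interpolation=cv2.INTER_CUBIC))
t=imaging.get_image("top");cv2.imwrite("pics/t9.png",cv2.resize(t[205:275,225:315],None,fx=8,fy=8,interpolation=cv2.INTER_CUBIC))
```

```text
15.325 [ 0.4731 -0.1482  0.0972] yaw -1.1448 F [ 0.03 -0.88 -1.03] 0.09407214819509391
```

View pics/w9b.png

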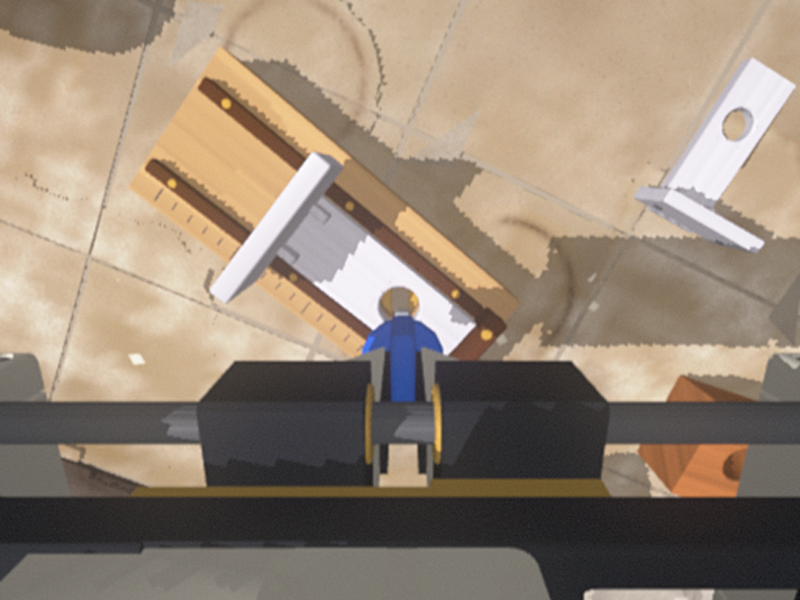

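View pics/s9.png

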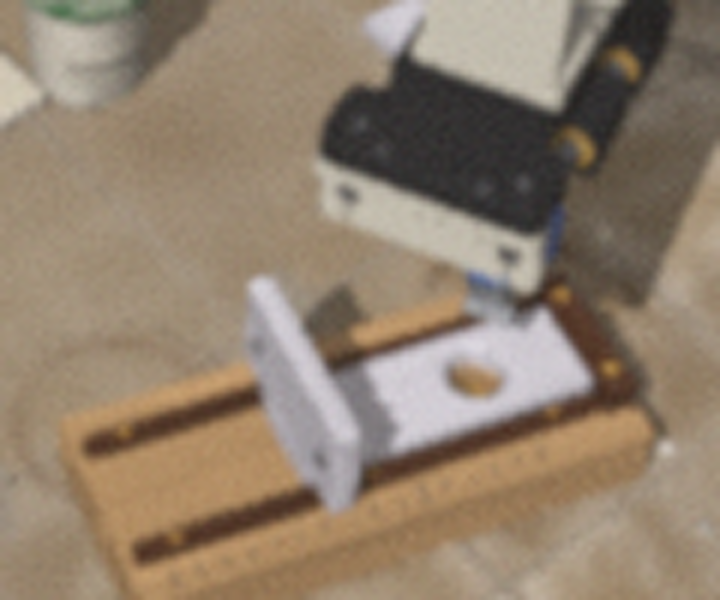

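Run:
```python
from h import *
st=np.load("w9.npz");S=cam("scene");Rt=R.from_rotvec(st["ee_rot"]).as_matrix()
for x in(-.08,-.095,-.105):
  for z in(-.0375,.0375):
    print(x,z,[tuple(((proj(S,st["position"]+Rt@[x,y,z])-[235,165]+.5)*6).round()) for y in(-.04,-.066,-.09,-.11)])
C=cam("wrist",st);W=lambda u,z:ray(C,(np.array(u)+.5)/1.5625-.5,z)
# held screw: lug bottom est and hole
f=lambda X:(proj(C,X)*1.5625).round(1)
flb=.098-.0324+.044-.0  # flange bottom z
for dz,n in((.0085,"flange bot"),):pass
fb=.0972-.0324+.044
T=st["position"]
print("axis: flange",f([T[0],T[1],fb]),"lug bottom",f([T[0],T[1],fb-.036]),"hole",f([.4731,-.1467,.04]))
```

```text
-0.08 -0.0375 [(np.float64(525.0), np.float64(394.0)), (np.float64(535.0), np.float64(344.0)), (np.float64(544.0), np.float64(296.0)), (np.float64(553.0), np.float64(253.0))]
-0.08 0.0375 [(np.float64(318.0), np.float64(310.0)), (np.float64(322.0), np.float64(260.0)), (np.float64(327.0), np.float64(211.0)), (np.float64(330.0), np.float64(168.0))]
-0.095 -0.0375 [(np.float64(507.0), np.float64(427.0)), (np.float64(517.0), np.float64(377.0)), (np.float64(526.0), np.float64(328.0)), (np.float64(535.0), np.float64(286.0))]
-0.095 0.0375 [(np.float64(298.0), np.float64(341.0)), (np.float64(302.0), np.float64(290.0)), (np.float64(306.0), np.float64(241.0)), (np.float64(310.0), np.float64(199.0))]
-0.105 -0.0375 [(np.float64(496.0), np.float64(449.0)), (np.float64(505.0), np.float64(399.0)), (np.float64(514.0), np.float64(351.0)), (np.float64(522.0), np.float64(309.0))]
-0.105 0.0375 [(np.float64(285.0), np.float64(361.0)), (np.float64(289.0), np.float64(311.0)), (np.float64(293.0), np.float64(262.0)), (np.float64(296.0), np.float64(220.0))]
axis: flange [400.9 354.5] lug bottom [401.  326.2] hole [398.7 306. ]
```

Run:
```python
import cv2
s=cv2.imread("pics/w9.png")
cv2.imwrite("pics/w9c.png",cv2.resize(s[170:260,210:310],None,fx=7,fy=6.5,interpolation=cv2.INTER_CUBIC))
```

```text
(no output)
```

View pics/w9c.png

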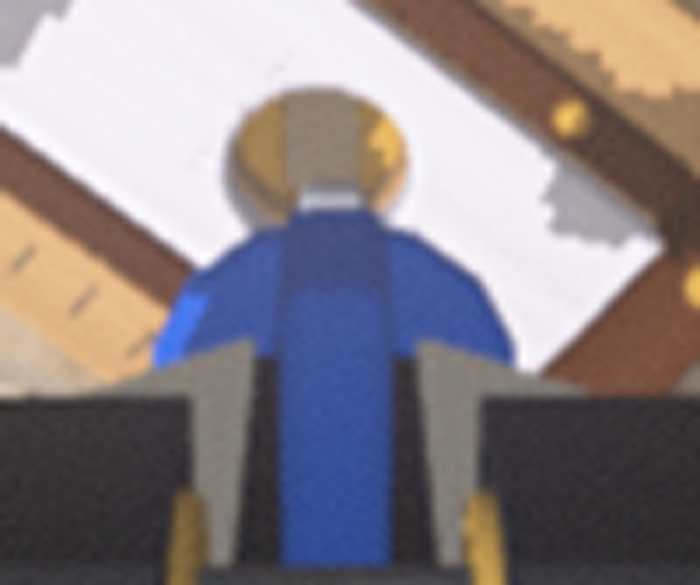

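The held screw's lug lines up with the slot, which appears upright in this view like the wing. The hole sits about 1.5 mm toward tool −x. I'll correct that and descend.

>>> send_rows(
  steps=[
    [0,-0.15,0,0.08,0],
    [0,-0.15,1.5,0.08,0],
    [0,-0.15,2.5,0.08,0],
    [0,-0.15,3.2,0.08,0],
    [0,-0.15,3.2,0.08,0],
  ],
)

```text
clock: 16.1
position: [0.4727, -0.145, 0.0645]
ee_rot: [-1.383, 0.889, -0.887]
force: [0.5, -0.2, -1.1]
width: 0.097
```

Run:
```python
from h import *
st,s=snap("w10")
cv2.imwrite("pics/w10c.png",cv2.resize(s[150:260,190:330],None,fx=5.5,fy=5,interpolation=cv2.INTER_CUBIC))
```

```text
16.1 [ 0.4727 -0.145   0.0645] yaw -1.142 F [ 0.54 -0.21 -1.12] 0.09701176998987415
```

View pics/w10c.png

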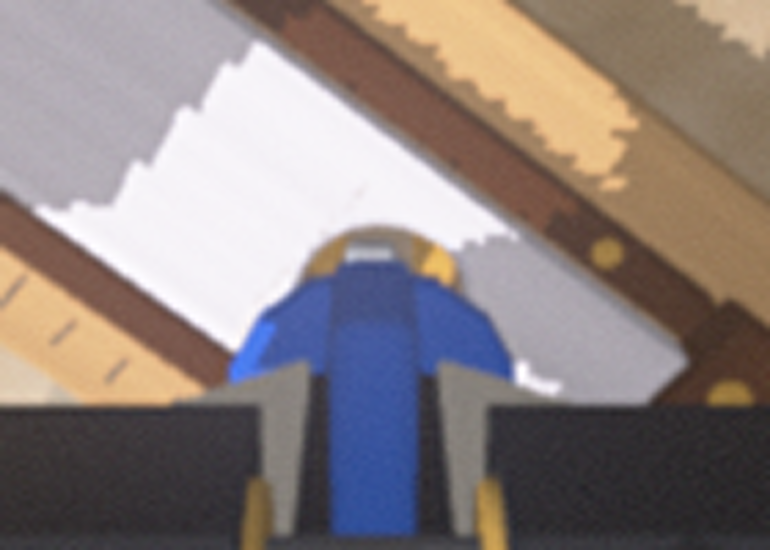

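>>> send_rows(
  steps=[
    [0,0.12,0,0,0],
    [0,0.12,0,0,0],
    [0,0.12,0.5,0,0],
    [0,0.12,1.0,0,0],
    [0,0.12,1.5,0,0],
    [0,0.12,1.5,0,0],
  ],
)

```text
clock: 16.9
position: [0.4734, -0.1462, 0.0498]
ee_rot: [-1.382, 0.889, -0.887]
force: [-0.3, -0.3, -1.6]
width: 0.095
```

>>> send_rows(
  steps=[
    [0,0,0.3,0,0],
    [0,0,0.6,0,0],
    [0,0,0.8,0,0],
    [0,0,0.9,0,0],
    [0,0,0.9,0,0],
  ],
)

```text
clock: 17.52
position: [0.4738, -0.1463, 0.0413]
ee_rot: [-1.382, 0.888, -0.888]
force: [-0.1, -0.5, -0.9]
width: 0.097
```

>>> send_rows(
  steps=[
    [0,0,0.1,0,0],
    [0,0,0.2,0,0],
    [0,0,0.3,0,0],
    [0,0,0.3,0,0],
  ],
)

```text
clock: 18.02
position: [0.4737, -0.1463, 0.0383]
ee_rot: [-1.382, 0.888, -0.888]
force: [-0.7, -0.4, -0.7]
width: 0.093
```

>>> send_rows(
  steps=[
    [0,0,0.1,0,0],
    [0,0,0.2,0,0],
    [0,0,0.3,0,0],
    [0,0,0.3,0,0],
  ],
)

```text
clock: 18.52
position: [0.4737, -0.1463, 0.0352]
ee_rot: [-1.382, 0.888, -0.888]
force: [0.7, -0.6, -1.3]
width: 0.099
```

>>> send_rows(
  steps=[
    [0,0,0.1,0,0],
    [0,0,0.2,0,0],
    [0,0,0.3,0,0],
    [0,0,0.4,0,0],
    [0,0,0.5,0,0],
    [0,0,0.5,0,0],
  ],
)

```text
clock: 19.27
position: [0.4737, -0.1463, 0.0302]
ee_rot: [-1.382, 0.888, -0.888]
force: [0.0, 0.2, -1.0]
width: 0.095
```

>>> send_rows(
  steps=[
    [0,0,0.05,0,0],
    [0,0,0.1,0,0],
    [0,0,0.15,0,0],
    [0,0,0.15,0,0],
  ],
)

```text
clock: 19.77
position: [0.4737, -0.1463, 0.0288]
ee_rot: [-1.382, 0.888, -0.888]
force: [-0.1, -0.1, -0.9]
width: 0.098
```

>>> send_rows(
  steps=[
    [0,0,0.05,0,0],
    [0,0,0.1,0,0],
    [0,0,0.1,0,0],
  ],
)

```text
clock: 20.15
position: [0.4738, -0.1463, 0.0283]
ee_rot: [-1.382, 0.888, -0.888]
force: [-2.5, 1.2, 5.8]
width: 0.095
```

Run:
```python
from h import *
st,s=snap("w11")
cv2.imwrite("pics/w11c.png",cv2.resize(s[150:260,190:330],None,fx=5.5,fy=5,interpolation=cv2.INTER_CUBIC))
s=imaging.get_image("scene");cv2.imwrite("pics/s11.png",cv2.resize(s[185:265,265:355],None,fx=7,fy=7,interpolation=cv2.INTER_CUBIC))
```

```text
20.15 [ 0.4738 -0.1463  0.0283] yaw -1.142 F [-2.5   1.25  5.83] 0.09514159606868558
```

View pics/w11c.png

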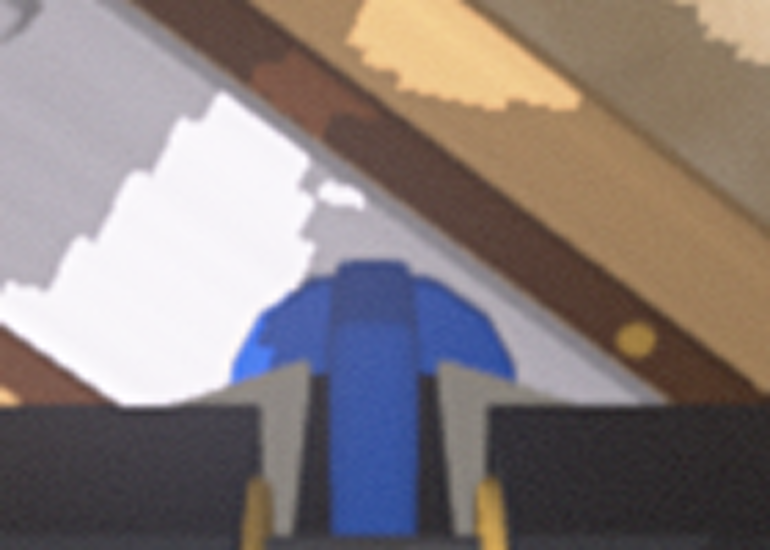

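View pics/s11.png

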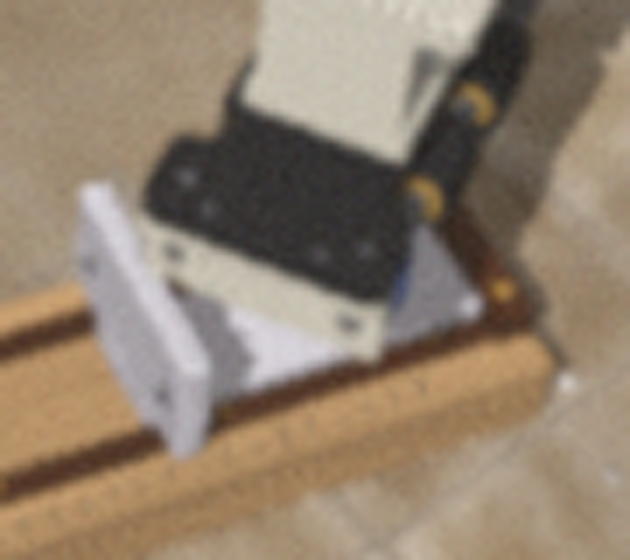

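The screw is seated: TCP 0.0283 is where the flush flange was predicted, and contact force rose only there. I'll ease the pressure slightly and turn the wings across the jig by +0.70.

>>> send_rows(
  steps=[
    [0,0,-0.07,0,0],
    [0,0,-0.07,0,0.06],
    [0,0,-0.07,0,0.13],
    [0,0,-0.07,0,0.2],
    [0,0,-0.07,0,0.2],
  ],
)

```text
clock: 20.88
position: [0.4738, -0.1463, 0.0285]
ee_rot: [-1.309, 1.039, -1.039]
force: [-0.2, -0.0, -0.5]
width: 0.094
```

Run:
```python
from h import *
st=arm.observe();print(st["position"],st["force"],st["ft_torque"])
```

```text
[ 0.47376269 -0.14629573  0.02845936] [-0.17631198 -0.04966408 -0.48785343] [ 0.01875419  0.03212007 -0.01694004]
```

Turning freely, with a torque near zero. I'll continue.

>>> send_rows(
  steps=[
    [0,0,0,0,0.08],
    [0,0,0,0,0.16],
    [0,0,0,0,0.24],
    [0,0,0,0,0.3],
    [0,0,0,0,0.3],
  ],
)

```text
clock: 21.5
position: [0.4738, -0.1463, 0.0285]
ee_rot: [-1.176, 1.26, -1.26]
force: [-0.3, 0.1, -0.8]
width: 0.094
```

Run:
```python
from h import *
st=arm.observe();a=R.from_rotvec(st["ee_rot"]).as_matrix();print(np.arctan2(a[1,0],a[0,0]),st["position"],st["force"],st["ft_torque"])
```

```text
-1.6401918545417213 [ 0.4737796  -0.14627651  0.02848941] [-0.32343229  0.10242672 -0.81352891] [ 0.05481387  0.05229329 -0.02045134]
```

>>> send_rows(
  steps=[
    [0,0,0,0,0.07],
    [0,0,0,0,0.14],
    [0,0,0,0,0.2],
    [0,0,0,0,0.2],
    [0,0,0,0,0.2],
  ],
)

```text
clock: 22.12
position: [0.4738, -0.1463, 0.0285]
ee_rot: [-1.07, 1.404, -1.404]
force: [-0.8, -0.3, -0.8]
width: 0.091
```

Run:
```python
from h import *
st,s=snap("w12");print(st["ft_torque"])
cv2.imwrite("pics/w12c.png",cv2.resize(s[130:260,190:330],None,fx=5.5,fy=4.5,interpolation=cv2.INTER_CUBIC))
s=imaging.get_image("scene");cv2.imwrite("pics/s12.png",cv2.resize(s[185:265,265:355],None,fx=7,fy=7,interpolation=cv2.INTER_CUBIC))
```

```text
22.125 [ 0.4738 -0.1463  0.0285] yaw -1.8396 F [-0.75 -0.26 -0.76] 0.09072615814382708
[ 0.0468215   0.04065484 -0.01992537]
```

View pics/w12c.png

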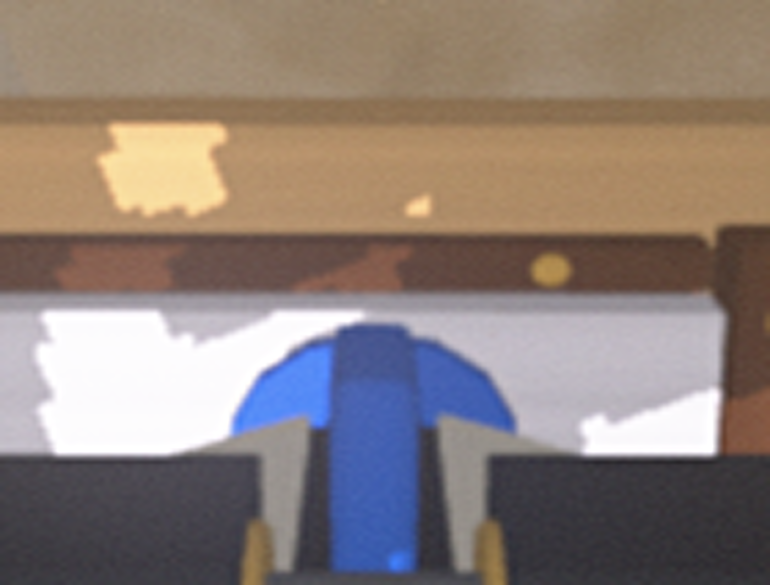

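View pics/s12.png

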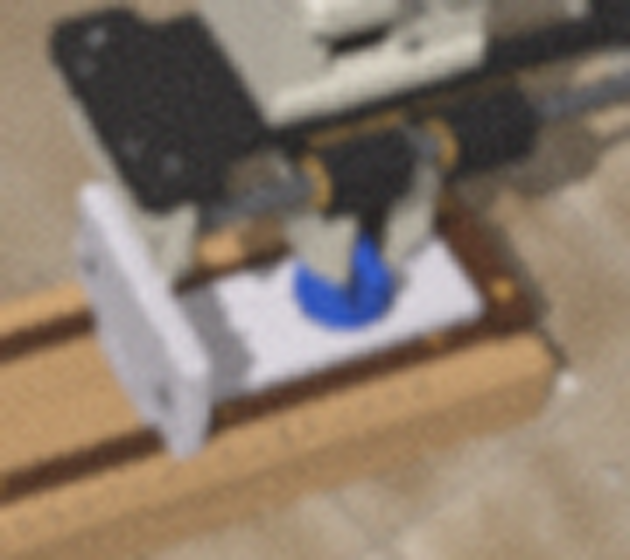

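Wings lie across the jig and the flange is on the fence, with force near zero. I'll release and rise straight up.

>>> send_rows(
  steps=[
    [0,0,0.04,0,0],
    [0.15,0,0.04,0,0],
    [0.3,0,0.04,0,0],
    [0.3,0,0.04,0,0],
    [0.3,0,-1,0,0],
    [0.3,0,-3,0,0],
    [0.3,0,-6,0,0],
    [0.3,0,-9,0,0],
    [0.3,0,-9,-4,0],
    [0.3,0,-9,-7.4,0],
    [0.3,0,-9,-7.4,0],
    [0.3,0,-9,-7.4,0],
  ],
)

```text
clock: 23.72
position: [0.4036, -0.1267, 0.1193]
ee_rot: [-1.067, 1.405, -1.407]
force: [0.1, -0.8, 0.1]
width: 0.304
```

Run:
```python
from h import *
st,im=snap("w13")
cv2.imwrite("pics/w13c.png",cv2.resize(im[55:155,190:320],None,fx=6,fy=6,interpolation=cv2.INTER_CUBIC))
s=imaging.get_image("scene");cv2.imwrite("pics/s13.png",cv2.resize(s,None,fx=1.5,fy=1.5,interpolation=cv2.INTER_CUBIC))
cv2.imwrite("pics/s13c.png",cv2.resize(s[185:265,250:350],None,fx=7,fy=7,interpolation=cv2.INTER_CUBIC))
```

```text
23.725 [ 0.4036 -0.1267  0.1193] yaw -1.8421 F [ 0.08 -0.81  0.13] 0.3036100390318958
```

View pics/w13c.png

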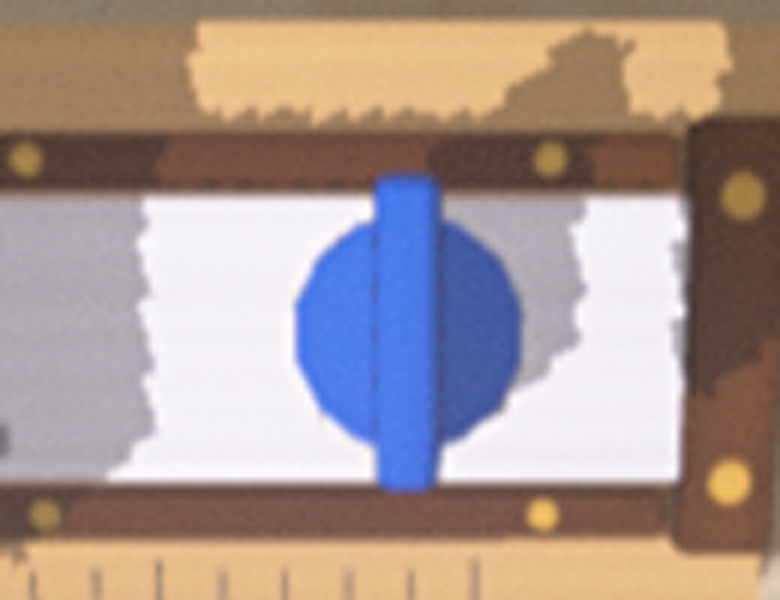

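View pics/s13.png

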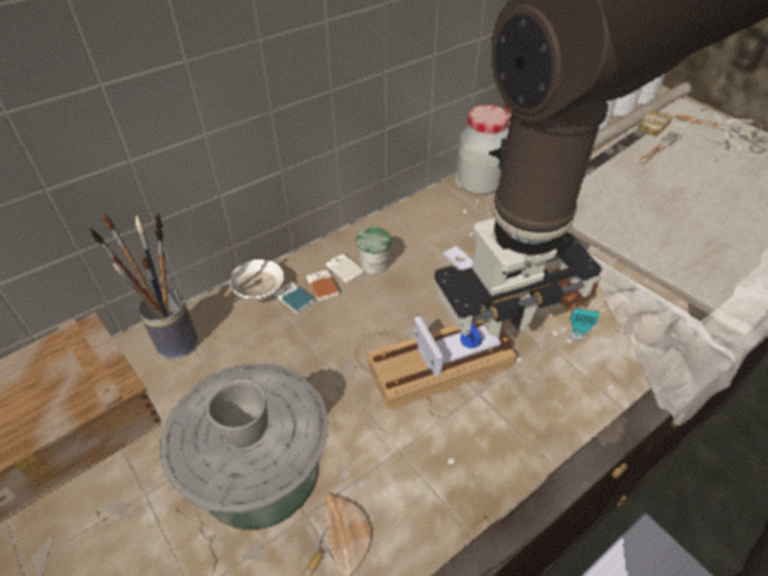

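View pics/s13c.png

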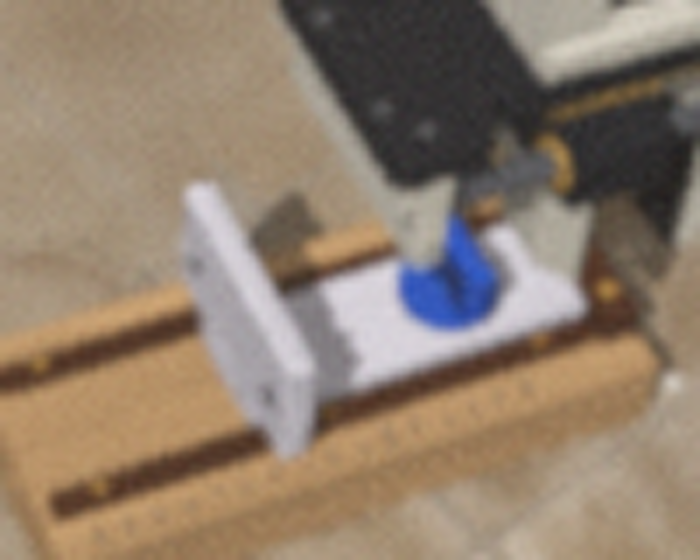

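The wings lie square across the jig, and the flange's apparent size puts it at z≈0.045, which is flush. The fence is on the stop and nothing else has moved. Handing in.

Run:
```python
from h import *
print(arm.observe()["force"].round(1)); print(arm.sign_off())
```

```text
[-0.2 -0.1 -0.3]
the job is handed in; nothing more can be done
None
```

The thumbscrew is in and locked, and I handed the job in at about 24 s of the 72 s allowed. No verdict was reported.

- **Fence:** I pinched its plate lightly (6 N) and slid it about 56 mm until it stalled on the stop, at roughly 11 N. The wrist camera then put its end at jig x ≈ -39.7 mm (stop face at -40 mm), with its hole over the jig's hole.
- **Thumbscrew:** I read the slot's angle, about -0.87 rad from the jig's x, through the two holes with the camera and lined the lug up with it before lowering. The lug went through first time with no contact force, so no feeling turn was needed. Contact came only at the height predicted for a flush flange, at about 6 N.
- **Locking:** I turned the wings 0.70 rad with almost no torque, then let go and backed off. The last picture shows them square across the jig, and the flange's apparent size puts its top at about 45 mm, which is flush on the fence. I did not do a pull test on the lock.
- **Cup, bowl and tiles:** none of them was touched, and they appear unmoved in the scene picture.

**What disagreed:** the finger ends sit about 28 mm above the reported TCP. My first pinch therefore closed above the plate and moved nothing; I re-gripped lower and allowed for the offset from then on.

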